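# Sort burr rings at the height gauge

## Task

Three grey burr rings have been mixed up: try every one at the blue-lipped height gauge by sliding it, gently and flat on the table (do not lift it), into the gauge's mouth. Slide each ring that fits under the lips right through, clear of them, into the green bay behind; the one that is too tall and stops at the lips goes, slid as well, fully inside the red pen. Leave the shaker, canister and cone burr where they stand.

Things in the scene. Friction and masses are not known exactly. Their poses are not given: they have to be found in the camera images.
- ring_a: pale grey ceramic flat burr ring lying on the table: outer diameter 72 mm, open bore 46 mm right through (closed fingertips fit inside and can drag the ring). Two of the three rings are 13 mm tall, one is 18 mm; which is which is not told and hard to see. 0.1 to 0.25 kg. Origin: centre of the underside, z axis up
- ring_b: second burr ring, same description as ring_a
- ring_c: third burr ring, same description as ring_a
- gauge: fixed steel height gauge; its lane runs along its own +y (about world +y), 86 mm wide between rails 16 mm high. Origin: on the table, mid-lane, under the middle of the two blue lips. Lips (body lips): y -15 to +15 mm, undersides 15.5 mm and tops 25.5 mm above the table, reaching in from both sides and leaving an open slot 48 mm wide (x -24 to +24 mm) for the fingers to pass
- pen: fixed red pen on the table for the ring that does not fit: three walls 14 mm high and 8 mm thick, open towards its own -y (about world -y), flat red floor level with the table. Inside 92 mm wide (x) and 100 mm deep (y). Origin: centre of the inner floor
- shaker: bystander: squat glass pepper shaker with chrome top, 62 mm diameter, 76 mm tall, origin under its centre
- canister: bystander: yellow plastic refill canister with white lid, 90 mm diameter, 130 mm tall, origin under its centre
- cone_burr: bystander: pale grey ceramic cone burr, 40 mm diameter, 36 mm tall, origin under its centre. (A fixed black cast iron hand press, 0.44 m tall, stands out of the way at the left, near x 0.42, y 0.60 m)
- gauge_mouth (a point): point on the table mid-lane 60 mm before the gauge's origin (its -y), where rings enter between two flared guides 14 mm high that end 45 mm before the origin, about 114 mm apart there; a ring pulled back must clear them before going sideways. A tall ring stops with its centre about 42 mm before the gauge's origin
- gauge_bay (a point): point on the table in the middle of the green bay, 112 mm past the gauge's origin (its +y). The bay has rails on both sides and ends at a cross wall with its inner face 208 mm past the gauge's origin; two rings fit in a row, a second ring may push the first along. A 13 mm ring is clear of the lips when its centre is 51 mm past the gauge's origin
- lips: the gauge's pair of blue lips, fixed to it, same origin and axes as the gauge; only a ring that is too tall touches them
Not all that is in view belongs to the job. What is shaped like the ring_b but orange or yellow is not meant.

How it is judged:
On the way:
1. a ring that is too tall has been slid up against the gauge's lips (contact force between any of ring_a, ring_b, ring_c and lips above 0.3 N).
At the end, for the whole second after the job is handed in: Two rings (the two that fit) lie flat and still in the green bay, wholly past the lips (centre at least 48 mm past the gauge's middle, within 20 mm of the lane's middle); the third, which does not fit, lies flat and still inside the red pen, its rim no more than about 4 mm out of the open side (((y of ring_a in the frame of pen between -0.018 and 0.02 m and x of ring_a in the frame of pen between -0.02 and 0.02 m and y of ring_b in the frame of gauge between 0.048 and 0.18 m and x of ring_b in the frame of gauge between -0.02 and 0.02 m and y of ring_c in the frame of gauge between 0.048 and 0.18 m and x of ring_c in the frame of gauge between -0.02 and 0.02 m) or (y of ring_b in the frame of pen between -0.018 and 0.02 m and x of ring_b in the frame of pen between -0.02 and 0.02 m and y of ring_a in the frame of gauge between 0.048 and 0.18 m and x of ring_a in the frame of gauge between -0.02 and 0.02 m and y of ring_c in the frame of gauge between 0.048 and 0.18 m and x of ring_c in the frame of gauge between -0.02 and 0.02 m) or (y of ring_c in the frame of pen between -0.018 and 0.02 m and x of ring_c in the frame of pen between -0.02 and 0.02 m and y of ring_a in the frame of gauge between 0.048 and 0.18 m and x of ring_a in the frame of gauge between -0.02 and 0.02 m and y of ring_b in the frame of gauge between 0.048 and 0.18 m and x of ring_b in the frame of gauge between -0.02 and 0.02 m)) and height (world z) of each of ring_a, ring_b, ring_c below 0.005 m and linear speed of each of ring_a, ring_b, ring_c below 0.01 m/s); the robot touches nothing.
It fails at once if a burr ring is lifted or tipped so that its centre rises more than 15 mm off the table (height (world z) of any of ring_a, ring_b, ring_c above 0.015 m).
It fails at once if a burr ring is rammed against the gauge with more than 35 N (contact force between any of ring_a, ring_b, ring_c and gauge above 35 N).
It fails at once if the shaker, canister or cone burr is moved more than 30 mm (distance of any of shaker, canister, cone_burr from where it was at the start of the episode above 0.03 m).
It also fails if it takes over 69 s, if anything falls off the work surface, if the arm or the gripper's body presses on something with over 40 N, if the wrist force passes 120 N, or if a joint passes its speed limit or range.

## Robot

A 6-joint arm with a two-finger parallel gripper is mounted at the origin on the work surface. World frame = base frame: x ahead of the robot, y to its left, z up, the work surface at z = 0. Lengths are in m, angles in rad, forces in N, time in s.
With the tool pointing down it reaches from about 0.35 to 0.975 m from the base axis. Payload 4.9 kg.
Tool frame: the origin (TCP) lies at the very end of the fingers, on their centre line; the grasp point (between the pads) lies 19 mm behind it; x points along the fingers, y is the direction in which the jaws open and shut, and the axes are right-handed (so a half turn about x gives the same grasp; the last joint's range is limited). The gripper opens to 85 mm and grips with 20 to 120 N. Pads are 22 mm wide; open, the fingers measure 114 mm over their backs; the gripper's body (76 mm by 85 mm) begins 54 mm behind the grasp point. The pads swing forward as they close: fully open they stand 13 mm farther back than shut.
Start: joints at [-1.325, 0.053, 1.613, -0, 1.476, -0.119], TCP at [0.223, -0.584, 0.231] pointing down, gripper open.
Joint ranges: [-3.01, 3.01], [-1.01, 2.22], [0.06, 2.58], [-1.02, 4.17], [0.09, 2.62], [-3.14, 3.14]. Speed limits (rad/s): [2.57, 2.57, 3.14, 3.14, 3.14, 3.14].

## Interface

Orientations are given as a rotation vector (axis times angle).
In Python, from station import ctrl, get_image, calibration, finish_job, search_frame, cut_out, mark_of gives the robot as it stands. The module is installed in compiled form; this text tells all that it offers.
- The arm moves only by the tool arm_command, never from a script. Its argument "plan" is a list that holds one entry, the list of rows, each a list of 7 numbers: the shift along the tool's x, y, z in m, then the turn, a rotation vector about the tool's x, y, z in degrees, then the finger opening in m, from 0 to 0.0854. A call has 1 to 20 rows; each row shifts and turns the pose as measured when the row begins, along the tool's axes as they then stand; what a row does not reach is not made up. A row lasts 1/12 s, in which the tool goes at most 41.7 mm and 7.16 degrees, less where a joint would pass 70% of its speed; a pose out of reach is approached as far as the arm can. A call with a gripper value outside its range is refused whole. The fingers move at their own pace and stop on an object; "squeeze" is the grip in N (left out, the last holds). Time passes only in rows, so rows that do not move let the fingers close. It gives the time, the measured TCP pose, the force and the opening at its end, in the units of the state.
- ctrl.get_obs(): the state, without advancing time (a new reading comes with each control period).
- get_image(name): name is "side" or "top"; returns the picture (384x512x3 uint8, red, green, blue); there is no depth.
- calibration(name): a dict with "fx", "fy", "cx", "cy" (pixels), "cam_to_world" (4x4, takes a point from camera to world coordinates). Camera axes: x right, y down, z forward; pixel columns grow to the right and rows downward; lengths in m; the calibration is good to about 2 mm. A picture is of the moment at which its call begins. calibration takes no time and is no camera call.
- finish_job(): hands the job in, once; it reports no verdict.
Trained networks look in the newest picture that a camera, given by its name, has taken for a name from the list of things; names that differ only in an ending like _2 or _b are one class to them, and where a whole thing is asked for, a point or a joint stands for the part that bears it (a point fixed in the world has none). Each returns a list of dicts, best first, with "conf" (0 to 1); they miss things now and then, are a little off and sometimes report something else, mostly with a low value. They report only what shows in the picture. A call takes as long as a camera call. They do not tell look-alikes from the thing itself.
- search_frame(camera, thing): "at" ([x, y, z] in m, in the coordinates of the camera as it stood for that picture, good to about 4 mm: the middle of the surface that is visible of it).
- cut_out(camera, thing): "mask" (384x512 bool, what is visible of it).
- mark_of(camera, thing): "at" ([x, y, z] in m, in the coordinates of the camera as it stood for that picture, good to about 4 mm: a listed point, or the origin of a listed thing).
The state is a dict: "t": time; "q": joint angles; "dq": joint speeds; "effort": joint torques, N m; "tool_pos": TCP position; "tool_rot": TCP orientation; "contact_force": force on the tool from outside, world axes, zero at the start; "wrist_torque": the same for the moment, N m; "opening": finger opening in m.
Only numpy, scipy, OpenCV 4.12 (cv2) and the standard library are available. Lean on these libraries where they do the work, as an engineer would, in place of code of your own. Each camera call takes 0.05 s, during which the arm holds its last target. There are 200 camera calls.

## Working session

There is one attempt and no reset: what is moved stays moved. The work goes in short steps, Python scripts to look and compute and a tool call to move; the robot and the scene stay as the last step left them, time stands still between calls to the robot, and variables do not carry over. Pictures are saved under pics/ and viewed, about 8 in all and at most 12, crops included, and the job is handed in when it is done.

Besides the shell and the picture viewer there is one more tool, called after "Request:" as name(argument=value, ...) on one line, values as JSON. arm_command: Moves the arm, as the interface text tells. Its arguments: {"type":"object","properties":{"plan":{"type":"array","items":{"type":"array","items":{"type":"array","items":{"type":"number"}}}},"squeeze":{"type":"number"}},"required":["plan"]}

```bash
mkdir -p pics; cat > h.py <<'E'
import numpy as np, cv2
from station import *
from scipy.spatial.transform import Rotation as R
def w(c,p):
    M=np.array(calibration(c)["cam_to_world"]); return (M@np.r_[p,1])[:3]
def pix(c,P):
    k=calibration(c); p=(np.linalg.inv(np.array(k["cam_to_world"]))@np.r_[P,1])[:3]
    return k["fx"]*p[0]/p[2]+k["cx"],k["fy"]*p[1]/p[2]+k["cy"]
def plane(c,u,v,z):
    k=calibration(c); M=np.array(k["cam_to_world"]); d=M[:3,:3]@[(u-k["cx"])/k["fx"],(v-k["cy"])/k["fy"],1]
    return M[:3,3]+d*(z-M[2,3])/d[2]
def save(c,n):
    im=get_image(c); cv2.imwrite(f"pics/{n}.png",im[...,::-1]); return im
E
python3 - <<'E'
from h import *
np.set_printoptions(precision=4,suppress=True)
a=save("top","top0");b=save("side","side0")
cv2.imwrite("pics/both0.png",cv2.resize(np.vstack([a,b])[...,::-1],None,fx=.78,fy=.78))
for c in("top","side"):
    k=calibration(c);print(c,k["fx"],np.array(k["cam_to_world"])[:3])
    for n in("ring_a","gauge","pen","gauge_mouth","gauge_bay","shaker","canister","cone_burr"):
        for r in mark_of(c,n)[:6]: P=w(c,r["at"]);print(n,round(r["conf"],2),P,np.round(pix(c,P)))
o=ctrl.get_obs();print(o["t"],o["tool_pos"],R.from_rotvec(o["tool_rot"]).as_matrix(),o["opening"])
E
```

```text
top 466.0125367479852 [[-0.0044 -0.9962  0.0865  0.5332]
 [-0.9997  0.0065  0.0239 -0.0924]
 [-0.0244 -0.0864 -0.996   1.0004]]
ring_a 0.93 [ 0.4501 -0.1297 -0.0008] [281. 265.]
ring_a 0.73 [ 0.8008 -0.1538  0.002 ] [291. 102.]
ring_a 0.59 [ 0.5585 -0.1849 -0.0003] [306. 214.]
ring_a 0.57 [ 0.7731  0.1042 -0.0005] [173. 116.]
gauge 0.63 [ 0.6268  0.1296 -0.0015] [161. 183.]
pen 0.87 [0.4519 0.1178 0.0011] [165. 264.]
gauge_bay 0.62 [0.6354 0.2434 0.    ] [109. 179.]
shaker 0.94 [ 0.4405 -0.3811  0.005 ] [401. 269.]
cone_burr 0.52 [ 0.7757 -0.0132 -0.0025] [226. 115.]
side 416.365825061431 [[ 0.9884 -0.0733  0.1327  0.5005]
 [-0.1501 -0.5981  0.7873 -0.7885]
 [ 0.0216 -0.7981 -0.6021  0.5531]]
ring_a 0.86 [ 0.7982 -0.154   0.0057] [346. 210.]
ring_a 0.81 [ 0.6727 -0.128   0.0005] [285. 209.]
ring_a 0.8 [ 0.4527 -0.1306 -0.0033] [179. 219.]
ring_a 0.71 [ 0.5637 -0.1809 -0.0006] [236. 230.]
ring_a 0.59 [0.7743 0.1085 0.0015] [305. 148.]
gauge 0.87 [ 0.6229  0.1288 -0.0016] [245. 148.]
pen 0.78 [ 0.4468  0.1229 -0.002 ] [176. 154.]
gauge_bay 0.75 [0.6319 0.2412 0.0022] [243. 126.]
shaker 0.96 [ 0.4391 -0.3751  0.0009] [170. 320.]
shaker 0.41 [ 0.6747 -0.1323  0.0008] [286. 210.]
canister 0.57 [ 0.6946 -0.3792 -0.0008] [329. 305.]
canister 0.18 [0.4496 0.1215 0.    ] [177. 153.]
cone_burr 0.77 [ 0.7774 -0.0102  0.0028] [318. 173.]
0.9 [ 0.223  -0.5839  0.2313] [[-0.      0.3567 -0.9342]
 [-0.     -0.9342 -0.3567]
 [-1.      0.      0.    ]] 0.08564889699944907
```

View pics/both0.png

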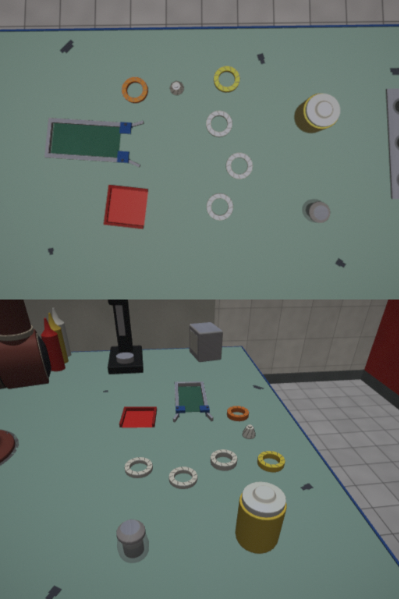

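Grey rings in the top picture (full pixels): (281,265), (306,214) and (281,158). Yellow (291,102) and orange (173,116) are look-alikes. Next I'll refine by colour and confirm in one crop.

```bash
python3 - <<'E'
from h import *
np.set_printoptions(precision=4,suppress=True)
a=get_image("top"); cv2.imwrite("pics/crop1.png",cv2.resize(a[80:310,50:340,::-1],None,fx=2.6,fy=2.6,interpolation=cv2.INTER_CUBIC))
hsv=cv2.cvtColor(a,cv2.COLOR_RGB2HSV);H,S,V=cv2.split(hsv)
for (u,v) in((281,265),(306,214),(281,158)):
    m=((S<45)&(V>140)).astype(np.uint8);n=np.zeros_like(m);n[v-26:v+27,u-26:u+27]=m[v-26:v+27,u-26:u+27]
    c=max(cv2.findContours(n,cv2.RETR_EXTERNAL,cv2.CHAIN_APPROX_NONE)[0],key=cv2.contourArea)
    (x,y),r=cv2.minEnclosingCircle(c);e=cv2.fitEllipse(c); print("ring",e,r,plane("top",*e[0],.012))
def rects(m,z,k):
    for c in sorted(cv2.findContours(m.astype(np.uint8),cv2.RETR_EXTERNAL,cv2.CHAIN_APPROX_NONE)[0],key=cv2.contourArea)[::-1][:k]:
        b=cv2.boxPoints(cv2.minAreaRect(c)); print(cv2.contourArea(c),b.mean(0),plane("top",*b.mean(0),z)); print([plane("top",*p,z)[:2] for p in b])
reg=np.zeros(H.shape,bool);reg[90:330,40:220]=1
print("blue");rects((H>105)&(H<130)&(S>150)&reg,.0255,2)
print("red");rects(((H<6)|(H>174))&(S>150)&reg,.01,1)
print("green");rects((H>60)&(H<95)&(S>110)&(V<130)&reg,0,1)
E
```

```text
ring ((281.2895812988281, 265.04974365234375), (32.905696868896484, 33.12933349609375), 142.94761657714844) 17.345151901245117 [ 0.4507 -0.1295  0.012 ]
ring ((306.72210693359375, 212.20445251464844), (32.68130874633789, 32.97940444946289), 141.28089904785156) 17.06237030029297 [ 0.561  -0.1843  0.012 ]
ring ((280.5115661621094, 157.7523956298828), (31.76966094970703, 32.68513107299805), 110.70584106445312) 16.896671295166016 [ 0.6775 -0.1301  0.012 ]
blue
135.0 [157.5 200.5] [0.5868 0.1299 0.0255]
[array([0.6006, 0.1439]), array([0.6004, 0.1163]), array([0.573, 0.116]), array([0.5732, 0.1435])]
134.5 [160.6098 164.0122] [0.6641 0.1243 0.0255]
[array([0.6518, 0.1408]), array([0.6801, 0.138 ]), array([0.6765, 0.1078]), array([0.6482, 0.1106])]
red
2402.5 [161.0488 264.561 ] [0.4521 0.1241 0.01  ]
[array([0.4061, 0.1821]), array([0.5104, 0.1722]), array([0.4984, 0.0657]), array([0.3945, 0.0766])]
green
379.0 [116.896  175.0598] [0.6441 0.2252 0.    ]
[array([0.6179, 0.2824]), array([0.6787, 0.2799]), array([0.6703, 0.1679]), array([0.6098, 0.171 ])]
```

View pics/crop1.png

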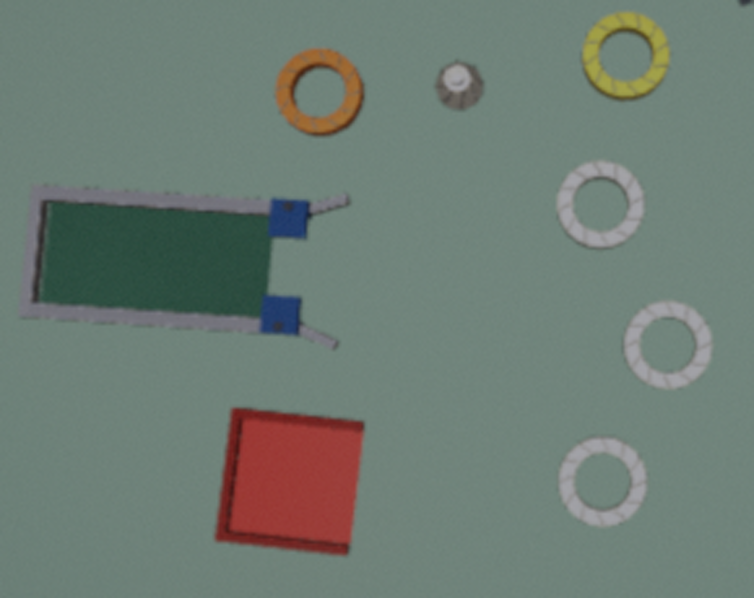

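Confirmed: three pale grey rings. The gauge is at about (0.6255, 0.127) with yaw -4°, the pen at about (0.452, 0.120) with yaw -6.4°. First I'll turn the tool to line up with the gauge and move over the far ring (0.6775, -0.130), with fingers shut.

Request:
arm_command(plan=[[[0, 0, 0, 6.2, 0, 0, 0], [0, 0, 0, 6.2, 0, 0, 0], [0, 0, 0, 6.2, 0, 0, 0], [0, 0, 0, 6.2, 0, 0, 0], [0, -0.03, -0.026, 0, 0, 0, 0], [0, -0.03, -0.026, 0, 0, 0, 0], [0, -0.03, -0.026, 0, 0, 0, 0], [0, -0.03, -0.026, 0, 0, 0, 0], [0, -0.03, -0.026, 0, 0, 0, 0], [0, -0.03, -0.026, 0, 0, 0, 0], [0, -0.03, -0.026, 0, 0, 0, 0], [0, -0.03, -0.026, 0, 0, 0, 0], [0, -0.03, -0.026, 0, 0, 0, 0], [0, -0.03, -0.026, 0, 0, 0, 0], [0, -0.03, -0.026, 0, 0, 0, 0], [0, -0.03, -0.026, 0, 0, 0, 0], [0, -0.03, -0.026, 0, 0, 0, 0]]])

```text
t: 2.37
tool_pos: [0.6068, -0.2183, 0.232]
tool_rot: [-2.173, 0.122, 2.167]
contact_force: [-0.4, -0.7, 0.5]
opening: 0.0003
```

```bash
cat >> h.py <<'E'
np.set_printoptions(precision=4,suppress=True)
G0=np.array([.6255,.1271]);th=np.radians(-4.0);RG=np.array([[np.cos(th),-np.sin(th)],[np.sin(th),np.cos(th)]])
def g(p): return RG.T@(np.array(p)[:2]-G0)
def st():
    o=ctrl.get_obs();M=R.from_rotvec(o["tool_rot"]).as_matrix()
    print("t",round(o["t"],2),"g",g(o["tool_pos"]),"z",round(o["tool_pos"][2],4),"yaw",round(np.degrees(np.arctan2(M[0,1],-M[1,1])),1),"tilt",M[2,0].round(4),"F",np.array(o["contact_force"]).round(1),"open",round(o["opening"],4))
def look(c="top"):
    get_image(c)
    for r in search_frame(c,"ring_a")[:7]:
        P=w(c,r["at"]);print("ring",c,round(r["conf"],2),"world",P,"g",g(P))
E
python3 -c "
from h import *
st()"
```

```text
t 2.37 g [ 0.0054 -0.3459] z 0.232 yaw -6.1 tilt -1.0 F [-0.4 -0.7  0.5] open 0.0003
```

Request:
arm_command(plan=[[[0.01, -0.031, -0.0215, -2.1, 0, 0, 0], [0.02, -0.031, -0.0215, 0, 0, 0, 0], [0.025, -0.031, -0.0215, 0, 0, 0, 0], [0.04, 0, 0, 0, 0, 0, 0], [0.04, 0, 0, 0, 0, 0, 0], [0, 0, 0, 0, 0, 0, 0]]])

```text
t: 2.87
tool_pos: [0.6879, -0.1239, 0.1014]
tool_rot: [-2.216, 0.071, 2.179]
contact_force: [-2.7, -0.6, -2.1]
opening: 0.0002
```

```bash
python3 -c "
from h import *
st(); save('side','s1')
a=cv2.imread('pics/s1.png')[120:270,130:400]
cv2.imwrite('pics/s1c.png',cv2.resize(a,None,fx=2.8,fy=2.8,interpolation=cv2.INTER_CUBIC));print(pix('side',ctrl.get_obs()['tool_pos']))"
```

```text
t 2.87 g [ 0.0797 -0.2461] z 0.1014 yaw -3.2 tilt -0.9998 F [-2.7 -0.6 -2.1] open 0.0002
(np.float64(296.0096003359626), np.float64(165.401897193605))
```

View pics/s1c.png

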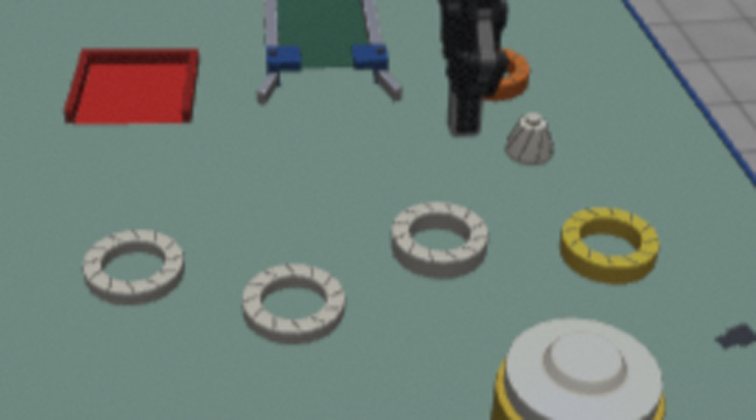

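The picture shows the gripper above the right-hand ring at crop (440,238), clear of everything. That ring looks slightly taller. I'll correct by about 10 mm and descend.

Request:
arm_command(plan=[[[0.02, 0.007, 0.01, 0.8, 0, 0, 0], [0.03, 0, 0, 0, 0, 0, 0], [0.02, 0, 0, 0, 0, 0, 0], [0, 0, 0, 0, 0, 0, 0], [0, 0, 0, 0, 0, 0, 0]]])

```text
t: 3.33
tool_pos: [0.6884, -0.137, 0.0499]
tool_rot: [-2.235, 0.097, 2.147]
contact_force: [0.7, -1.5, 0.7]
opening: -0.0002
```

```bash
python3 -c "
from h import *
st()"
```

```text
t 3.33 g [ 0.0812 -0.2591] z 0.0499 yaw -4.2 tilt -0.9991 F [ 0.7 -1.5  0.7] open -0.0002
```

```bash
cat >> h.py <<'E'
RT=R.from_matrix(np.array([[0,-np.sin(th)*-1*-1,-np.cos(th)],[0,-np.cos(th),-np.sin(th)],[-1,0,0]]).astype(float))
RT=R.from_matrix(np.column_stack([[0,0,-1],-np.r_[RG[:,1],0],-np.r_[RG[:,0],0]]))
def need(gx,gy,z):
    st();o=ctrl.get_obs();r=R.from_rotvec(o["tool_rot"]);P=np.r_[G0+RG@[gx,gy],z]
    print("need",r.inv().apply(P-o["tool_pos"]),"rot",np.degrees((r.inv()*RT).as_rotvec()).round(2))
E
python3 -c "
from h import *
need(.07,-.253,.03)"
```

```text
t 3.33 g [ 0.0812 -0.2591] z 0.0499 yaw -4.2 tilt -0.9991 F [ 0.7 -1.5  0.7] open -0.0002
need [ 0.0193 -0.0063  0.012 ] rot [-0.2  -2.34 -0.79]
```

Request:
arm_command(plan=[[[0.006, -0.003, 0.006, -0.2, -2.3, -0.8, 0], [0.006, -0.003, 0.006, 0, 0, 0, 0], [0.007, 0, 0, 0, 0, 0, 0], [0, 0, 0, 0, 0, 0, 0]]])

```text
t: 3.67
tool_pos: [0.683, -0.1334, 0.0427]
tool_rot: [-2.205, 0.083, 2.169]
contact_force: [-0.3, 0.3, 0.1]
opening: -0.0
```

```bash
python3 -c "
from h import *
need(.07,-.253,.007)"
```

```text
t 3.67 g [ 0.0756 -0.2559] z 0.0427 yaw -4.1 tilt -0.9999 F [-0.3  0.3  0.1] open -0.0
need [ 0.0356 -0.003   0.0062] rot [-0.11 -0.97 -0.22]
```

Request:
arm_command(plan=[[[0.006, -0.003, 0.006, 0, -0.9, 0, 0], [0.01, -0.001, 0.004, 0, 0, 0, 0], [0.012, 0, 0, 0, 0, 0, 0], [0.012, 0, 0, 0, 0, 0, 0], [0.008, 0, 0, 0, 0, 0, 0], [0, 0, 0, 0, 0, 0, 0]]])

```text
t: 4.17
tool_pos: [0.6766, -0.1295, 0.0002]
tool_rot: [-2.197, 0.085, 2.18]
contact_force: [0.1, 0.6, 0.2]
opening: -0.0001
```

```bash
python3 -c "
from h import *
need(.07,-.253,.007)"
```

```text
t 4.17 g [ 0.0689 -0.2524] z 0.0002 yaw -4.1 tilt -0.9999 F [0.1 0.6 0.2] open -0.0001
need [-0.0068  0.0006 -0.0012] rot [-0.08 -0.45 -0.36]
```

Request:
arm_command(plan=[[[-0.007, 0, 0, 0, 0, 0, 0], [-0.001, -0.005, 0.006, 0, 0, 0, 0], [0, -0.008, 0.008, 0, 0, 0, 0], [0, -0.01, 0.01, 0, 0, 0, 0], [0, -0.01, 0.01, 0, 0, 0, 0], [0, -0.01, 0.01, 0, 0, 0, 0], [0, -0.01, 0.01, 0, 0, 0, 0], [0, -0.01, 0.01, 0, 0, 0, 0], [0, -0.01, 0.005, 0, 0, 0, 0], [0, 0, 0, 0, 0, 0, 0]]])

```text
t: 5.0
tool_pos: [0.6085, -0.0476, 0.0044]
tool_rot: [-2.205, 0.091, 2.175]
contact_force: [0.4, 0.1, 0.6]
opening: 0.0002
```

```bash
python3 -c "
from h import *
need(0,-.15,.006);look()"
```

```text
t 5.0 g [-0.0048 -0.1754] z 0.0044 yaw -4.1 tilt -0.9998 F [0.4 0.1 0.6] open 0.0002
need [-0.0018 -0.0254 -0.0047] rot [-0.12 -0.81 -0.61]
ring top 0.83 world [ 0.56   -0.185   0.0116] g [-0.0436 -0.3159]
ring top 0.83 world [ 0.7995 -0.1534  0.0209] g [ 0.1932 -0.2677]
ring top 0.68 world [0.7717 0.101  0.0174] g [ 0.1477 -0.0158]
ring top 0.57 world [ 0.4522 -0.1297  0.011 ] g [-0.155  -0.2682]
```

Request:
arm_command(plan=[[[-0.001, -0.006, -0.003, 0, -0.8, -0.6, 0], [0, -0.01, -0.002, 0, 0, 0, 0], [0, -0.01, 0, 0, 0, 0, 0], [0, -0.01, 0, 0, 0, 0, 0], [0, -0.01, 0, 0, 0, 0, 0], [0, -0.01, 0, 0, 0, 0, 0], [0, -0.01, 0, 0, 0, 0, 0], [0, -0.01, 0, 0, 0, 0, 0], [0, -0.01, 0, 0, 0, 0, 0], [0, -0.006, 0, 0, 0, 0, 0]]])

```text
t: 5.93
tool_pos: [0.6231, 0.0494, 0.0046]
tool_rot: [-2.182, 0.083, 2.187]
contact_force: [0.1, -1.5, 1.2]
opening: 0.0003
```

```bash
python3 -c "
from h import *
need(0,-.036,.005);save('side','s2')
a=cv2.imread('pics/s2.png')[120:270,130:400]
cv2.imwrite('pics/s2c.png',cv2.resize(a,None,fx=2.8,fy=2.8,interpolation=cv2.INTER_CUBIC));look('side')"
```

```text
t 5.93 g [ 0.003  -0.0776] z 0.0046 yaw -4.3 tilt -1.0 F [ 0.1 -1.5  1.2] open 0.0003
need [-0.0004 -0.0416  0.0032] rot [-0.26  0.13 -0.09]
ring side 0.89 world [0.6172 0.0214 0.0164] g [-0.001 -0.106]
ring side 0.65 world [0.7769 0.0948 0.0162] g [ 0.1533 -0.0217]
ring side 0.57 world [ 0.4531 -0.1388  0.014 ] g [-0.1535 -0.2773]
ring side 0.57 world [ 0.5629 -0.1902  0.0157] g [-0.0403 -0.3209]
```

View pics/s2c.png

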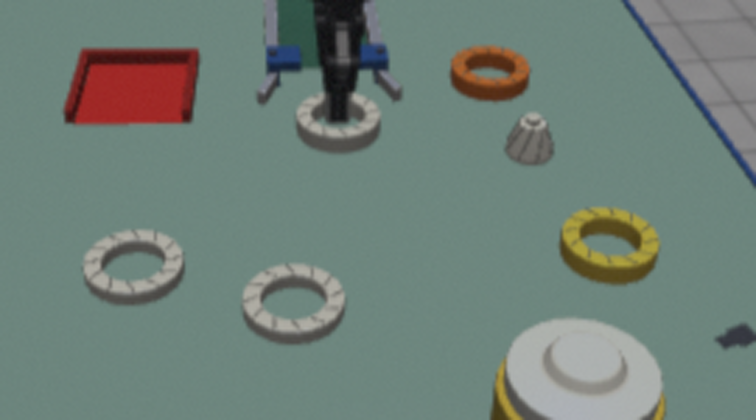

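The ring is at the mouth, centred between the flares at crop (338,120). I'll push on gently in small steps and watch the force.

Request:
arm_command(plan=[[[0, -0.006, 0.003, 0, 0, 0, 0], [0, -0.006, 0, 0, 0, 0, 0], [0, -0.006, 0, 0, 0, 0, 0], [0, -0.005, 0, 0, 0, 0, 0], [0, -0.005, 0, 0, 0, 0, 0], [0, -0.004, 0, 0, 0, 0, 0]]])

```text
t: 6.58
tool_pos: [0.622, 0.0813, 0.0042]
tool_rot: [-2.18, 0.087, 2.187]
contact_force: [0.1, -1.9, 0.0]
opening: -0.0002
```

Request:
arm_command(plan=[[[0, -0.004, 0, 0, 0, 0, 0], [0, -0.004, 0, 0, 0, 0, 0], [0, -0.004, 0, 0, 0, 0, 0]]])

```text
t: 6.83
tool_pos: [0.623, 0.0945, 0.0042]
tool_rot: [-2.18, 0.087, 2.187]
contact_force: [0.1, -1.4, 0.9]
opening: -0.0003
```

```bash
python3 -c "
from h import *
need(0,-.036,.005)"
```

```text
t 6.83 g [-0.0002 -0.0327] z 0.0042 yaw -4.4 tilt -1.0 F [ 0.1 -1.4  0.9] open -0.0003
need [-0.0008  0.0033 -0.0002] rot [-0.41  0.18 -0.19]
```

Request:
arm_command(plan=[[[0, -0.003, 0, 0, 0, 0, 0], [0, -0.003, 0, 0, 0, 0, 0], [0, -0.003, 0, 0, 0, 0, 0]]])

```text
t: 7.08
tool_pos: [0.6235, 0.0978, 0.0043]
tool_rot: [-2.187, 0.101, 2.198]
contact_force: [-2.2, -13.5, 3.1]
opening: -0.0002
```

Request:
arm_command(plan=[[[0, -0.003, 0, 0, 0, 0, 0], [0, -0.003, 0, 0, 0, 0, 0], [0, -0.003, 0, 0, 0, 0, 0]]])

```text
t: 7.33
tool_pos: [0.6237, 0.0976, 0.0046]
tool_rot: [-2.193, 0.121, 2.211]
contact_force: [-2.1, -11.9, 2.4]
opening: 0.0
```

It stops with about 13 N at the lips, with the ring centre at about -42 mm: this is the tall ring. Now I'll pull it back.

Request:
arm_command(plan=[[[0, 0.008, 0, 0, 0, 0, 0], [0, 0.01, 0, 0, 0, 0, 0], [0, 0.01, 0, 0, 0, 0, 0], [0, 0.01, 0, 0, 0, 0, 0], [0, 0.01, 0, 0, 0, 0, 0], [0, 0.01, 0, 0, 0, 0, 0], [0, 0.01, 0, 0, 0, 0, 0], [0, 0.01, 0, 0, 0, 0, 0], [0, 0.01, 0, 0, 0, 0, 0], [0, 0.01, 0, 0, 0, 0, 0], [0, 0.01, 0, 0, 0, 0, 0], [0, 0.01, 0, 0, 0, 0, 0], [0, 0.01, 0, 0, 0, 0, 0], [0, 0.005, 0, 0, 0, 0, 0]]])

```text
t: 8.5
tool_pos: [0.6121, -0.046, 0.0087]
tool_rot: [-2.189, 0.117, 2.209]
contact_force: [0.5, 0.9, 0.3]
opening: -0.0
```

```bash
python3 -c "
from h import *
need(0,-.163,.005);look('side');look('top')"
```

```text
t 8.5 g [-0.0013 -0.1736] z 0.0087 yaw -4.2 tilt -0.9994 F [0.5 0.9 0.3] open -0.0
need [ 0.0034 -0.0107 -0.0013] rot [-0.23  0.46 -1.87]
ring side 0.69 world [ 0.4529 -0.1359  0.0128] g [-0.1538 -0.2744]
ring side 0.68 world [ 0.5612 -0.1884  0.0147] g [-0.0422 -0.3192]
ring side 0.65 world [0.7762 0.0981 0.0169] g [ 0.1523 -0.0185]
ring side 0.6 world [ 0.609  -0.0551  0.0157] g [-0.0038 -0.1829]
ring top 0.96 world [ 0.4489 -0.1297  0.0144] g [-0.1583 -0.2684]
ring top 0.89 world [ 0.8014 -0.1522  0.0199] g [ 0.195  -0.2664]
ring top 0.6 world [0.7703 0.1035 0.0149] g [ 0.1461 -0.0134]
ring top 0.59 world [ 0.5597 -0.1805  0.0126] g [-0.0442 -0.3114]
ring top 0.48 world [ 0.5817 -0.0344  0.0208] g [-0.0325 -0.1641]
```

Request:
arm_command(plan=[[[0.003, -0.004, 0.005, 0, 0.5, -1.8, 0], [0, -0.004, 0.01, 0, 0, 0, 0], [0, 0, 0.012, 0, 0, 0, 0], [0, 0, 0.012, 0, 0, 0, 0], [0, 0, 0.012, 0, 0, 0, 0], [0, 0, 0.012, 0, 0, 0, 0], [0, 0, 0.012, 0, 0, 0, 0], [0, 0, 0.012, 0, 0, 0, 0], [0, 0, 0.012, 0, 0, 0, 0], [0, 0, 0.012, 0, 0, 0, 0], [0, 0, 0.012, 0, 0, 0, 0], [0, 0, 0.012, 0, 0, 0, 0], [0, 0, 0.012, 0, 0, 0, 0], [0, 0, 0.012, 0, 0, 0, 0], [0, 0, 0.012, 0, 0, 0, 0]]])

```text
t: 9.95
tool_pos: [0.4355, -0.0165, 0.0067]
tool_rot: [-2.209, 0.078, 2.183]
contact_force: [0.9, -0.3, 0.3]
opening: 0.0003
```

```bash
python3 -c "
from h import *
need(-.185,-.16,.005);look('side')"
```

```text
t 9.95 g [-0.1796 -0.1565] z 0.0067 yaw -3.5 tilt -0.9999 F [ 0.9 -0.3  0.3] open 0.0003
need [0.0017 0.0034 0.0055] rot [ 0.55 -0.71 -0.57]
ring side 0.95 world [ 0.4544 -0.0387  0.0198] g [-0.1591 -0.1773]
ring side 0.93 world [0.7751 0.0969 0.0172] g [ 0.1513 -0.0196]
ring side 0.89 world [ 0.4503 -0.138   0.0093] g [-0.1563 -0.2766]
ring side 0.73 world [ 0.5603 -0.1909  0.0164] g [-0.0428 -0.3218]
ring side 0.71 world [ 0.7936 -0.1617  0.0238] g [ 0.1879 -0.2764]
```

Request:
arm_command(plan=[[[0.001, 0, 0.007, 0.5, -0.7, -0.5, 0], [0, 0, 0.007, 0, 0, 0, 0], [0, -0.004, 0.001, 0, 0, 0, 0], [0, -0.01, 0, 0, 0, 0, 0], [0, -0.01, -0.0005, 0, 0, 0, 0], [0, -0.01, -0.0005, 0, 0, 0, 0], [0, -0.01, -0.0005, 0, 0, 0, 0], [0, -0.01, -0.0005, 0, 0, 0, 0], [0, -0.01, -0.0005, 0, 0, 0, 0], [0, -0.01, -0.0005, 0, 0, 0, 0], [0, -0.01, -0.0005, 0, 0, 0, 0]]])

```text
t: 10.97
tool_pos: [0.4302, 0.0738, 0.006]
tool_rot: [-2.186, 0.084, 2.19]
contact_force: [-0.3, -1.5, 0.5]
opening: -0.0002
```

```bash
python3 -c "
from h import *
need(-.173,-.006,.005);save('side','s3')
a=cv2.imread('pics/s3.png')[120:270,130:400]
cv2.imwrite('pics/s3c.png',cv2.resize(a,None,fx=2.8,fy=2.8,interpolation=cv2.INTER_CUBIC));look('side')"
```

```text
t 10.97 g [-0.1911 -0.0668] z 0.006 yaw -4.1 tilt -1.0 F [-0.3 -1.5  0.5] open -0.0002
need [ 0.0007 -0.0608 -0.018 ] rot [-0.06  0.08 -0.33]
ring side 0.92 world [ 0.796  -0.1597  0.0236] g [ 0.1901 -0.2742]
ring side 0.87 world [0.7739 0.098  0.0177] g [ 0.1501 -0.0187]
ring side 0.86 world [0.442  0.0502 0.0161] g [-0.1776 -0.0895]
ring side 0.57 world [ 0.4536 -0.1412  0.0133] g [-0.1527 -0.2796]
ring side 0.57 world [ 0.5612 -0.1928  0.0208] g [-0.0419 -0.3236]
```

View pics/s3c.png

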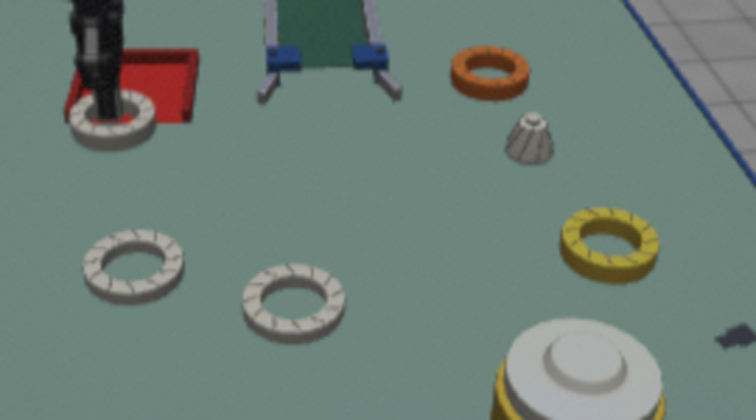

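The ring, at crop (112,117), sits about 10 mm too far left, near the left wall's end. I'll shift it right by moving the fingers against the bore's right side, then push in.

Request:
arm_command(plan=[[[0, 0.008, -0.004, 0, 0, 0, 0], [0, 0, -0.008, 0, 0, 0, 0], [0, 0, -0.008, 0, 0, 0, 0], [0, 0, -0.006, 0, 0, 0, 0], [0, 0, -0.004, 0, 0, 0, 0]]])

```text
t: 11.53
tool_pos: [0.46, 0.0622, 0.0048]
tool_rot: [-2.18, 0.083, 2.194]
contact_force: [-1.6, 2.0, 1.9]
opening: -0.0002
```

```bash
python3 -c "
from h import *
need(-.163,-.07,.005);a=save('side','s4')
look('side')
hsv=cv2.cvtColor(a,cv2.COLOR_RGB2HSV);m=((hsv[...,1]<50)&(hsv[...,2]>130)).astype(np.uint8);n=0*m;n[140:180,145:200]=m[140:180,145:200]
c=max(cv2.findContours(n,0,1)[0],key=cv2.contourArea);x,y,ww,h=cv2.boundingRect(c);print(x,y,ww,h,g(plane('side',x+ww/2,y+h/2,.012)))"
```

```text
t 11.53 g [-0.1605 -0.0763] z 0.0048 yaw -4.1 tilt -1.0 F [-1.6  2.   1.9] open -0.0002
need [-0.0002 -0.0063  0.0025] rot [-0.1   0.36 -0.23]
ring side 0.91 world [ 0.4536 -0.1392  0.0122] g [-0.1529 -0.2777]
ring side 0.86 world [ 0.5621 -0.192   0.0169] g [-0.041  -0.3228]
ring side 0.83 world [ 0.7969 -0.1618  0.0235] g [ 0.1911 -0.2763]
ring side 0.77 world [0.7734 0.0959 0.0182] g [ 0.1497 -0.0208]
ring side 0.67 world [0.4436 0.045  0.0168] g [-0.1758 -0.0946]
145 140 55 40 [-0.1814 -0.068 ]
```

```bash
cat >> h.py <<'E'
def fit(c,z=.012,best=7):
    for r in cut_out(c,"ring_a")[:best]:
        ct=max(cv2.findContours(r["mask"].astype(np.uint8),0,1)[0],key=cv2.contourArea)
        x,y,a,b=cv2.boundingRect(ct);p=plane(c,x+a/2-.5,y+b/2-.5,z);print("fit",c,round(r["conf"],2),(x,y,a,b),"g",g(p))
E
python3 -c "
from h import *
st();fit('side',.009)
im=cv2.imread('pics/s4.png')[130:190,140:210];cv2.imwrite('pics/s4c.png',cv2.resize(im,None,fx=7,fy=7,interpolation=cv2.INTER_CUBIC))"
```

```text
t 11.68 g [-0.1607 -0.0762] z 0.0048 yaw -4.1 tilt -1.0 F [ 0.5 -0.2 -0.2] open -0.0003
fit side 0.92 (162, 152, 31, 22) g [-0.1705 -0.0749]
fit side 0.92 (291, 136, 28, 20) g [ 0.1485 -0.0098]
fit side 0.84 (330, 194, 35, 27) g [ 0.1943 -0.2633]
fit side 0.76 (217, 214, 36, 29) g [-0.0429 -0.3155]
fit side 0.56 (159, 202, 38, 27) g [-0.1558 -0.2699]
fit side 0.24 (256, 135, 13, 10) g [0.0422 0.0256]
```

View pics/s4c.png

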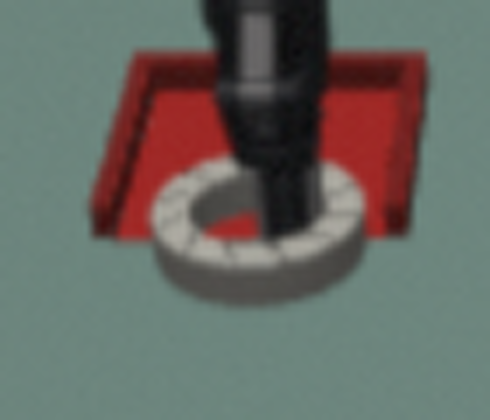

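The ring is now centred in the pen's opening and the mask fit agrees with the other rings. I'll push it in.

Request:
arm_command(plan=[[[0, -0.002, 0.006, 0, 0, 0, 0], [0, -0.006, 0.003, 0, 0, 0, 0], [0, -0.008, 0, 0, 0, 0, 0], [0, -0.008, 0, 0, 0, 0, 0], [0, -0.009, 0, 0, 0, 0, 0], [0, -0.009, 0, 0, 0, 0, 0], [0, -0.009, 0, 0, 0, 0, 0], [0, -0.007, 0, 0, 0, 0, 0], [0, -0.003, 0, 0, 0, 0, 0]]])

```text
t: 12.48
tool_pos: [0.4536, 0.1302, 0.0047]
tool_rot: [-2.184, 0.082, 2.193]
contact_force: [0.1, -1.3, 0.7]
opening: 0.0
```

```bash
python3 -c "
from h import *
need(-.17,-.004,.005);get_image('side');fit('side',.009)"
```

```text
t 12.48 g [-0.1717 -0.0089] z 0.0047 yaw -4.0 tilt -1.0 F [ 0.1 -1.3  0.7] open 0.0
need [-0.0003 -0.0049 -0.0017] rot [ 0.03  0.22 -0.34]
fit side 0.69 (217, 214, 36, 29) g [-0.0429 -0.3155]
fit side 0.62 (330, 194, 36, 28) g [ 0.1949 -0.265 ]
fit side 0.6 (160, 202, 36, 27) g [-0.1558 -0.2699]
fit side 0.57 (291, 136, 28, 20) g [ 0.1485 -0.0098]
```

Request:
arm_command(plan=[[[0, -0.006, 0, 0, 0, 0, 0], [0, -0.002, 0, 0, 0, 0, 0], [0, 0.006, 0, 0, 0, 0, 0], [0, 0.004, 0, 0, 0, 0, 0], [-0.01, 0, 0, 0, 0, 0, 0], [-0.025, 0, 0, 0, 0, 0, 0], [-0.03, 0, 0, 0, 0, 0, 0], [-0.01, 0.02, -0.008, 0, 0, 0, 0], [0, 0.03, -0.013, 0, 0, 0, 0], [0, 0.03, -0.013, 0, 0, 0, 0], [0, 0.03, -0.013, 0, 0, 0, 0], [0, 0.03, -0.013, 0, 0, 0, 0], [0, 0.03, -0.013, 0, 0, 0, 0], [0, 0.03, -0.013, 0, 0, 0, 0], [0, 0.03, -0.013, 0, 0, 0, 0], [0, 0.03, -0.013, 0, 0, 0, 0], [0, 0.02, -0.009, 0, 0, 0, 0], [0, 0.012, -0.005, 0, 0, 0, 0], [0, 0, 0, 0, 0, 0, 0]]])

```text
t: 14.17
tool_pos: [0.5631, -0.1929, 0.0975]
tool_rot: [-2.195, 0.091, 2.176]
contact_force: [0.0, 0.7, 0.5]
opening: -0.0
```

```bash
python3 -c "
from h import *
need(-.0425,-.315,.03);get_image('side');fit('side',.009)"
```

```text
t 14.17 g [-0.0399 -0.3236] z 0.0975 yaw -4.4 tilt -0.9999 F [0.  0.7 0.5] open -0.0
need [ 0.0674 -0.009   0.0032] rot [-0.42 -0.51 -0.35]
fit side 0.94 (217, 214, 36, 29) g [-0.0429 -0.3155]
fit side 0.84 (160, 202, 37, 27) g [-0.1548 -0.27  ]
fit side 0.84 (163, 138, 30, 21) g [-0.174  -0.0078]
fit side 0.77 (290, 136, 30, 20) g [ 0.1485 -0.0098]
fit side 0.58 (330, 195, 35, 27) g [ 0.1935 -0.2666]
```

The tall ring is in the pen (pen y about +11 mm, x about 0). Descending into the second ring.

Request:
arm_command(plan=[[[0.015, -0.006, 0.003, -0.4, -0.5, -0.3, 0], [0.022, -0.004, 0.002, 0, 0, 0, 0], [0.022, -0.001, 0, 0, 0, 0, 0], [0.01, 0, 0, 0, 0, 0, 0], [0, 0, 0, 0, 0, 0, 0]]])

```text
t: 14.68
tool_pos: [0.5557, -0.1704, 0.0236]
tool_rot: [-2.185, 0.061, 2.192]
contact_force: [-0.9, -0.3, 0.0]
opening: -0.0001
```

```bash
python3 -c "
from h import *
need(-.0425,-.315,.006)"
```

```text
t 14.68 g [-0.0489 -0.3017] z 0.0236 yaw -3.5 tilt -1.0 F [-0.9 -0.3  0. ] open -0.0001
need [ 0.0175  0.0135 -0.0063] rot [0.54 0.2  0.23]
```

Request:
arm_command(plan=[[[-0.002, 0.008, -0.004, 0.5, 0, 0, 0], [0, 0.006, -0.003, 0, 0, 0, 0], [0, 0.001, -0.001, 0, 0, 0, 0], [0, 0, 0, 0, 0, 0, 0]]])

```text
t: 15.02
tool_pos: [0.5631, -0.1848, 0.026]
tool_rot: [-2.18, 0.067, 2.19]
contact_force: [-0.1, -0.0, 0.7]
opening: -0.0001
```

```bash
python3 -c "
from h import *
need(-.0425,-.315,.006)"
```

```text
t 15.02 g [-0.0405 -0.3155] z 0.026 yaw -3.8 tilt -1.0 F [-0.1 -0.   0.7] open -0.0001
need [ 0.02   -0.0004  0.0019] rot [0.19 0.27 0.27]
```

Request:
arm_command(plan=[[[0.01, 0, 0.001, 0, 0, 0, 0], [0.01, 0, 0, 0, 0, 0, 0], [0, -0.002, -0.005, 0, 0, 0, 0], [0, -0.006, -0.008, 0, 0, 0, 0], [0, -0.008, -0.008, 0, 0, 0, 0], [0, -0.008, -0.008, 0, 0, 0, 0], [0, -0.008, -0.008, 0, 0, 0, 0], [0, -0.008, -0.008, 0, 0, 0, 0], [0, -0.01, -0.003, 0, 0, 0, 0], [0, -0.01, 0, 0, 0, 0, 0], [0, -0.01, 0, 0, 0, 0, 0], [0, -0.01, 0, 0, 0, 0, 0]]])

```text
t: 16.02
tool_pos: [0.6242, -0.1025, 0.0071]
tool_rot: [-2.187, 0.071, 2.185]
contact_force: [0.2, 0.2, 0.5]
opening: -0.0
```

```bash
python3 -c "
from h import *
need(0,-.1,.005);get_image('side');fit('side',.0065)"
```

```text
t 16.02 g [ 0.0147 -0.2291] z 0.0071 yaw -3.9 tilt -1.0 F [0.2 0.2 0.5] open -0.0
need [ 0.0024 -0.1291  0.0144] rot [ 0.12 -0.04  0.14]
fit side 0.91 (330, 194, 36, 28) g [ 0.1961 -0.262 ]
fit side 0.85 (244, 193, 34, 24) g [ 0.0146 -0.2421]
fit side 0.82 (291, 136, 28, 19) g [ 0.1499 -0.0031]
fit side 0.62 (160, 202, 36, 27) g [-0.1563 -0.2669]
fit side 0.61 (165, 138, 29, 21) g [-0.1708 -0.0038]
```

Request:
arm_command(plan=[[[0.001, -0.006, 0.004, 0, 0, 0, 0], [0, -0.01, 0.003, 0, 0, 0, 0], [0, -0.01, 0.003, 0, 0, 0, 0], [0, -0.01, 0.003, 0, 0, 0, 0], [0, -0.01, 0.003, 0, 0, 0, 0], [0, -0.01, 0.002, 0, 0, 0, 0], [0, -0.01, 0, 0, 0, 0, 0], [0, -0.01, 0, 0, 0, 0, 0], [0, -0.01, 0, 0, 0, 0, 0], [0, -0.01, 0, 0, 0, 0, 0], [0, -0.01, 0, 0, 0, 0, 0], [0, -0.01, 0, 0, 0, 0, 0], [0, -0.01, 0, 0, 0, 0, 0]]])

```text
t: 17.2
tool_pos: [0.6123, 0.0363, 0.0068]
tool_rot: [-2.187, 0.073, 2.185]
contact_force: [-0.2, -0.7, 0.3]
opening: -0.0001
```

```bash
python3 -c "
from h import *
need(0,-.05,.005);get_image('side');fit('side',.0065)"
```

```text
t 17.2 g [-0.0069 -0.0915] z 0.0068 yaw -3.9 tilt -1.0 F [-0.2 -0.7  0.3] open -0.0001
need [ 0.0018 -0.0415 -0.0069] rot [ 0.09 -0.07  0.08]
fit side 0.79 (160, 202, 36, 27) g [-0.1563 -0.2669]
fit side 0.78 (164, 138, 30, 21) g [-0.172  -0.0037]
fit side 0.74 (331, 195, 34, 25) g [ 0.1965 -0.2603]
fit side 0.64 (232, 160, 30, 19) g [-0.0066 -0.107 ]
fit side 0.56 (291, 136, 28, 21) g [ 0.1491 -0.0081]
```

Request:
arm_command(plan=[[[0.001, -0.006, -0.003, 0, 0, 0, 0], [0, -0.007, -0.003, 0, 0, 0, 0], [0, -0.007, -0.002, 0, 0, 0, 0], [0, -0.007, 0, 0, 0, 0, 0], [0, -0.006, 0, 0, 0, 0, 0], [0, -0.006, 0, 0, 0, 0, 0], [0, -0.005, 0, 0, 0, 0, 0]]])

```text
t: 17.88
tool_pos: [0.6248, 0.0811, 0.0066]
tool_rot: [-2.189, 0.076, 2.186]
contact_force: [-0.4, -1.6, 1.3]
opening: -0.0002
```

Request:
arm_command(plan=[[[0, -0.005, 0, 0, 0, 0, 0], [0, -0.005, 0, 0, 0, 0, 0], [0, -0.005, 0, 0, 0, 0, 0], [0, -0.005, 0, 0, 0, 0, 0]]])

```text
t: 18.22
tool_pos: [0.6261, 0.1031, 0.0066]
tool_rot: [-2.189, 0.077, 2.186]
contact_force: [0.2, -1.0, 1.7]
opening: -0.0002
```

```bash
python3 -c "
from h import *
need(0,.15,.005);get_image('side');fit('side',.0065)"
```

```text
t 18.22 g [ 0.0023 -0.0238] z 0.0066 yaw -3.9 tilt -1.0 F [ 0.2 -1.   1.7] open -0.0002
need [ 0.0013 -0.1739  0.002 ] rot [ 0.1  -0.08 -0.12]
fit side 0.98 (160, 202, 36, 27) g [-0.1563 -0.2669]
fit side 0.77 (236, 146, 27, 16) g [ 0.0039 -0.0381]
fit side 0.65 (291, 136, 28, 20) g [ 0.1495 -0.0056]
fit side 0.63 (164, 138, 30, 21) g [-0.172  -0.0037]
fit side 0.56 (330, 194, 35, 27) g [ 0.1955 -0.2603]
fit side 0.16 (153, 137, 48, 28) g [-0.1762 -0.0156]
```

It fits: past the stop point with only about 1 N. I'll push it through into the bay.

Request:
arm_command(plan=[[[0, -0.006, 0.001, 0, 0, 0, 0], [0, -0.008, 0.001, 0, 0, 0, 0], [0, -0.008, 0, 0, 0, 0, 0], [0, -0.008, 0, 0, 0, 0, 0], [0, -0.008, 0, 0, 0, 0, 0], [0, -0.008, 0, 0, 0, 0, 0], [0, -0.008, 0, 0, 0, 0, 0], [0, -0.008, 0, 0, 0, 0, 0], [0, -0.008, 0, 0, 0, 0, 0], [0, -0.008, 0, 0, 0, 0, 0]]])

```text
t: 19.15
tool_pos: [0.6296, 0.1885, 0.0066]
tool_rot: [-2.189, 0.077, 2.186]
contact_force: [-1.0, -1.2, 1.8]
opening: -0.0003
```

Request:
arm_command(plan=[[[0, -0.008, 0, 0, 0, 0, 0], [0, -0.008, 0, 0, 0, 0, 0], [0, -0.008, 0, 0, 0, 0, 0], [0, -0.008, 0, 0, 0, 0, 0], [0, -0.008, 0, 0, 0, 0, 0], [0, -0.008, 0, 0, 0, 0, 0], [0, -0.008, 0, 0, 0, 0, 0]]])

```text
t: 19.73
tool_pos: [0.6339, 0.2505, 0.0066]
tool_rot: [-2.19, 0.078, 2.186]
contact_force: [-0.2, -1.6, 1.9]
opening: 0.0002
```

```bash
python3 -c "
from h import *
need(0,.15,.005)"
```

```text
t 19.73 g [-0.0003  0.1237] z 0.0066 yaw -3.9 tilt -1.0 F [-0.2 -1.6  1.9] open 0.0002
need [ 0.0016 -0.0263 -0.0003] rot [ 0.09 -0.09 -0.15]
```

Request:
arm_command(plan=[[[0, -0.008, 0, 0, 0, 0, 0], [0, -0.008, 0, 0, 0, 0, 0], [0, -0.006, 0, 0, 0, 0, 0], [0, 0.006, 0, 0, 0, 0, 0], [0, 0.005, 0, 0, 0, 0, 0], [-0.015, 0, 0, 0, 0, 0, 0], [-0.03, 0, 0, 0, 0, 0, 0], [-0.03, 0, 0, 0, 0, 0, 0], [-0.01, 0.02, 0.008, 0, 0, 0, 0], [0, 0.034, 0.013, 0, 0, 0, 0], [0, 0.034, 0.013, 0, 0, 0, 0], [0, 0.034, 0.013, 0, 0, 0, 0], [0, 0.034, 0.013, 0, 0, 0, 0], [0, 0.034, 0.013, 0, 0, 0, 0], [0, 0.034, 0.013, 0, 0, 0, 0], [0, 0.034, 0.013, 0, 0, 0, 0], [0, 0.034, 0.013, 0, 0, 0, 0], [0, 0.034, 0.013, 0, 0, 0, 0], [0, 0.034, 0.013, 0, 0, 0, 0], [0, 0.025, 0.01, 0, 0, 0, 0]]])

```text
t: 21.4
tool_pos: [0.4544, -0.1236, 0.108]
tool_rot: [-2.207, 0.071, 2.168]
contact_force: [0.1, -0.1, 0.1]
opening: 0.0001
```

```bash
python3 -c "
from h import *
need(-.156,-.268,.03);get_image('side');fit('side',.0065)"
```

```text
t 21.4 g [-0.1532 -0.2621] z 0.108 yaw -3.8 tilt -0.9998 F [ 0.1 -0.1  0.1] open 0.0001
need [0.0779 0.0061 0.0042] rot [ 0.23 -1.01  0.1 ]
fit side 0.81 (232, 114, 25, 14) g [0.0015 0.1391]
fit side 0.7 (290, 135, 29, 21) g [ 0.1486 -0.0031]
fit side 0.69 (159, 202, 37, 27) g [-0.1573 -0.2669]
fit side 0.66 (331, 194, 34, 28) g [ 0.1961 -0.262 ]
fit side 0.55 (180, 138, 14, 20) g [-0.1521 -0.0022]
```

The second ring is in the bay at gy about 0.139. Descending into the third.

Request:
arm_command(plan=[[[0.015, 0.001, 0.002, 0.2, -1, 0, 0], [0.022, 0, 0.001, 0, 0, 0, 0], [0.022, 0, 0, 0, 0, 0, 0], [0.014, 0, 0, 0, 0, 0, 0], [0, 0, 0, 0, 0, 0, 0]]])

```text
t: 21.92
tool_pos: [0.4531, -0.1254, 0.0339]
tool_rot: [-2.187, 0.084, 2.177]
contact_force: [-0.5, 0.2, -0.6]
opening: -0.0
```

```bash
python3 -c "
from h import *
need(-.156,-.268,.006)"
```

```text
t 21.92 g [-0.1544 -0.2639] z 0.0339 yaw -4.4 tilt -1.0 F [-0.5  0.2 -0.6] open -0.0
need [0.0279 0.0042 0.0017] rot [-0.41 -0.26  0.03]
```

Request:
arm_command(plan=[[[0.008, 0.004, 0.002, 0, 0, 0, 0], [0.01, 0.001, 0, 0, 0, 0, 0], [0.01, 0, 0, 0, 0, 0, 0], [0, -0.002, -0.006, 0, 0, 0, 0], [0, -0.004, -0.01, 0, 0, 0, 0], [0, -0.005, -0.012, 0, 0, 0, 0], [0, -0.005, -0.012, 0, 0, 0, 0], [0, -0.005, -0.012, 0, 0, 0, 0], [0, -0.005, -0.012, 0, 0, 0, 0], [0, -0.005, -0.012, 0, 0, 0, 0], [0, -0.005, -0.012, 0, 0, 0, 0], [0, -0.005, -0.012, 0, 0, 0, 0], [0, -0.005, -0.012, 0, 0, 0, 0], [0, -0.005, -0.012, 0, 0, 0, 0], [0, -0.005, -0.012, 0, 0, 0, 0], [0, -0.005, -0.012, 0, 0, 0, 0]]])

```text
t: 23.25
tool_pos: [0.6212, -0.0734, 0.0074]
tool_rot: [-2.195, 0.081, 2.174]
contact_force: [-1.1, -0.5, -0.6]
opening: 0.0001
```

```bash
python3 -c "
from h import *
need(0.005,-.2,.006);get_image('side');fit('side',.0065)"
```

```text
t 23.25 g [ 0.0097 -0.2003] z 0.0074 yaw -4.2 tilt -1.0 F [-1.1 -0.5 -0.6] open 0.0001
need [ 0.0013 -0.0003  0.0048] rot [-0.21 -0.56 -0.03]
fit side 0.97 (291, 136, 29, 20) g [ 0.1508 -0.0057]
fit side 0.95 (236, 182, 35, 24) g [ 0.0017 -0.2031]
fit side 0.9 (329, 194, 37, 28) g [ 0.1951 -0.2619]
fit side 0.85 (164, 138, 30, 21) g [-0.172  -0.0037]
```

Request:
arm_command(plan=[[[0.001, -0.003, 0.006, 0, -0.5, 0, 0], [0, -0.006, 0.003, 0, 0, 0, 0], [0, -0.01, 0, 0, 0, 0, 0], [0, -0.01, 0, 0, 0, 0, 0], [0, -0.01, 0, 0, 0, 0, 0], [0, -0.01, 0, 0, 0, 0, 0], [0, -0.01, 0, 0, 0, 0, 0], [0, -0.01, 0, 0, 0, 0, 0], [0, -0.01, 0, 0, 0, 0, 0], [0, -0.01, 0, 0, 0, 0, 0], [0, -0.01, 0, 0, 0, 0, 0]]])

```text
t: 24.27
tool_pos: [0.6194, 0.0353, 0.0074]
tool_rot: [-2.188, 0.082, 2.182]
contact_force: [0.4, -1.1, 0.1]
opening: 0.0
```

```bash
python3 -c "
from h import *
need(0,-.02,.006);get_image('side');fit('side',.0065)"
```

```text
t 24.27 g [ 0.0003 -0.092 ] z 0.0074 yaw -4.2 tilt -1.0 F [ 0.4 -1.1  0.1] open 0.0
need [ 0.0013 -0.072   0.0006] rot [-0.21 -0.16 -0.11]
fit side 0.75 (164, 138, 29, 21) g [-0.1733 -0.0037]
fit side 0.71 (235, 159, 30, 20) g [ 0.0006 -0.1052]
fit side 0.67 (292, 136, 27, 20) g [ 0.1508 -0.0057]
fit side 0.63 (331, 194, 34, 29) g [ 0.1957 -0.2636]
fit side 0.46 (231, 118, 10, 10) g [-0.0229  0.128 ]
```

Well centred. I'll go on gently to the lips.

Request:
arm_command(plan=[[[0.001, -0.007, 0, 0, 0, 0, 0], [0, -0.007, 0, 0, 0, 0, 0], [0, -0.007, 0, 0, 0, 0, 0], [0, -0.007, 0, 0, 0, 0, 0], [0, -0.006, 0, 0, 0, 0, 0], [0, -0.006, 0, 0, 0, 0, 0], [0, -0.005, 0, 0, 0, 0, 0]]])

```text
t: 24.95
tool_pos: [0.6236, 0.0833, 0.0066]
tool_rot: [-2.189, 0.084, 2.181]
contact_force: [0.5, -2.0, 1.1]
opening: 0.0001
```

Request:
arm_command(plan=[[[0, -0.005, 0, 0, 0, 0, 0], [0, -0.005, 0, 0, 0, 0, 0], [0, -0.005, 0, 0, 0, 0, 0], [0, -0.005, 0, 0, 0, 0, 0]]])

```text
t: 25.28
tool_pos: [0.6252, 0.1053, 0.0066]
tool_rot: [-2.189, 0.084, 2.182]
contact_force: [-0.3, -0.5, 0.7]
opening: 0.0
```

```bash
python3 -c "
from h import *
need(0,.08,.006)"
```

```text
t 25.28 g [ 0.0012 -0.0217] z 0.0066 yaw -4.2 tilt -1.0 F [-0.3 -0.5  0.7] open 0.0
need [ 0.0003 -0.1017  0.0016] rot [-0.22 -0.21 -0.18]
```

This one fits too. Pushing through.

Request:
arm_command(plan=[[[0, -0.007, 0.0005, 0, 0, 0, 0], [0, -0.008, 0, 0, 0, 0, 0], [0, -0.008, 0, 0, 0, 0, 0], [0, -0.008, 0, 0, 0, 0, 0], [0, -0.008, 0, 0, 0, 0, 0], [0, -0.008, 0, 0, 0, 0, 0], [0, -0.008, 0, 0, 0, 0, 0], [0, -0.008, 0, 0, 0, 0, 0], [0, -0.008, 0, 0, 0, 0, 0], [0, -0.008, 0, 0, 0, 0, 0], [0, -0.007, 0, 0, 0, 0, 0], [0, -0.006, 0, 0, 0, 0, 0]]])

```text
t: 26.28
tool_pos: [0.6322, 0.2073, 0.0066]
tool_rot: [-2.19, 0.084, 2.182]
contact_force: [-1.0, -2.0, 2.0]
opening: -0.0001
```

```bash
python3 -c "
from h import *
need(0,.085,.006)"
```

```text
t 26.28 g [0.001  0.0804] z 0.0066 yaw -4.2 tilt -1.0 F [-1. -2.  2.] open -0.0001
need [ 0.0006 -0.0046  0.0011] rot [-0.19 -0.22 -0.22]
```

Ring at about 0.067; a few mm more, then back off, lift out and move away for the final check.

Request:
arm_command(plan=[[[0, -0.006, 0, 0, 0, 0, 0], [0, -0.003, 0, 0, 0, 0, 0], [0, 0.006, 0, 0, 0, 0, 0], [0, 0.005, 0, 0, 0, 0, 0], [-0.015, 0, 0, 0, 0, 0, 0], [-0.03, 0, 0, 0, 0, 0, 0], [-0.035, 0, 0, 0, 0, 0, 0], [-0.035, 0, 0, 0, 0, 0, 0], [-0.02, 0.025, 0, 0, 0, 0, 0], [-0.01, 0.035, 0, 0, 0, 0, 0], [0, 0.035, 0, 0, 0, 0, 0], [0, 0.035, 0, 0, 0, 0, 0], [0, 0.035, 0, 0, 0, 0, 0], [0, 0.035, 0, 0, 0, 0, 0], [0, 0.035, 0, 0, 0, 0, 0], [0, 0.035, 0, 0, 0, 0, 0], [0, 0.035, 0, 0, 0, 0, 0], [0, 0.03, 0, 0, 0, 0, 0], [0, 0, 0, 0, 0, 0, 0], [0, 0, 0, 0, 0, 0, 0]]])

```text
t: 27.95
tool_pos: [0.6036, -0.146, 0.1764]
tool_rot: [-2.202, 0.086, 2.161]
contact_force: [-0.3, 0.9, 0.2]
opening: -0.0
```

```bash
python3 -c "
from h import *
st();a=save('top','t9');fit('top',.012);b=save('side','s9');fit('side',.0065)
for n in('shaker','canister','cone_burr'): print(n,[w('side',r['at']) for r in mark_of('side',n)[:1]])
x=cv2.resize(a[80:310,50:340],None,fx=2,fy=2,interpolation=2);cv2.imwrite('pics/fin.png',x[...,::-1])"
```

```text
t 27.95 g [-0.0028 -0.2739] z 0.1764 yaw -4.5 tilt -0.9998 F [-0.3  0.9  0.2] open -0.0
fit top 0.91 (274, 85, 33, 34) g [ 0.1934 -0.266 ]
fit top 0.84 (108, 164, 35, 33) g [0.0011 0.0768]
fit top 0.75 (76, 163, 33, 32) g [-0.0002  0.1484]
fit top 0.72 (156, 100, 34, 32) g [ 0.1475 -0.0141]
fit top 0.61 (141, 248, 35, 34) g [-0.1729 -0.0091]
fit side 0.94 (291, 136, 28, 20) g [ 0.1495 -0.0056]
fit side 0.87 (330, 194, 34, 28) g [ 0.194  -0.2619]
fit side 0.68 (232, 123, 17, 16) g [-0.0126  0.0811]
fit side 0.59 (164, 138, 29, 21) g [-0.1733 -0.0037]
fit side 0.45 (231, 111, 16, 13) g [-0.013   0.1613]
shaker [array([ 0.4402, -0.3759,  0.0003])]
canister [array([ 0.6924, -0.3821, -0.0055])]
cone_burr [array([ 0.7775, -0.0081, -0.0006])]
```

View pics/fin.png

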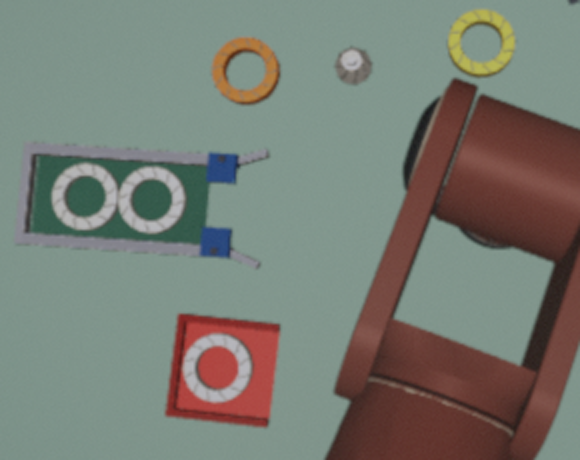

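The picture shows two rings in the green bay at (85,197) and (152,200), past the lips, and one inside the pen at (217,368). The arm is clear, so I'll hand in.

```bash
python3 -c "
from station import *
finish_job()"
```

```text
the job is handed in; nothing more can be done
```

I tried all three grey rings at the gauge, sliding each one flat with closed fingers inside its bore, and handed the job in at about 28 s on the robot's clock. No verdict was reported.

- **Tall ring:** the one that started at (0.68, -0.13) stopped at the lips with about 13 N, so I pulled it back and slid it into the red pen. It lies about 10 mm past the pen's centre in y and about 0 mm off in x.
- **Rings that fit:** the other two passed under the lips with about 2 N and lie in the green bay. The top camera puts them 148 mm and 77 mm past the gauge's middle, within about 1 mm of mid-lane.
- **Bystanders:** the shaker, canister and cone burr were found within about 5 mm of where they started, and the arm was clear of everything.

The side camera put the two bay rings about 13 mm off mid-lane, but the lips and rails partly hid them from it. I relied on the clear top view, which also showed all three rings in place.

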